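# Hold a slide carrier flush on a tilted read head

## Task

Get the slide reader ready and present the slide: first push the reader's reference-tile drawer fully home, then pick the slide carrier out of its dock by the blue grip, tilt it to match the sloped read head, lay it centred over the window between the two side guides, long side up the slope and glass side down, and press it gently until it sits flush and the sprung rubber seal frame has sunk in to at least half its travel. Leave the head at the angle at which it is set and the other things on the bench alone, and finish while still gripping the carrier and holding it flush and pressed there; do not let go.

Things in the scene. Friction and masses are not known exactly. Their poses are not given: they have to be found in the camera images.
- reader: Slide reader, fixed: white base 150 (x) x 134 (y) x 56 mm high, left or right of the dock, turned up to 0.2 rad. Origin: centre of the underside; x to its back, away from the drawer, z up. A yoke (134 mm wide over its knobs) holds the tilting read head: pivot axis y, at x +22, z +118 mm, held by stiff friction (4 N m); face 0.18 to 0.52 rad from level, facing the drawer side and up.
- drawer (a joint): Reference-tile drawer in the front of the reader: 0 = fully home, grows as it is pulled out (m, at most 0.055); starts 0.02 to 0.035 out. Slides with about 1.5 N of friction, along the reader's x.
- drawer_front (a point): Middle of the outer edge of the black lip on the grey drawer front (lip 56 mm wide, 6 high, 9.5 off the front plate, 33 above the bench; plate 92 mm wide, 10 to 46 mm above the bench). Axes as the reader's: push along +x. With the drawer home it is 92 mm in front of the reader's origin.
- window (a point): Centre of the read window, level with the rubber seal frame's outer surface at rest, 26 mm from the pivot. z: outward normal of the sloped face; x: up the slope; y: along the pivot. Seal frame 98 (x) x 44 mm, bars 11 mm wide, 6 mm proud of the head's face (124 x 78 mm). Grey side guides, 96 mm long, rise 4 mm above the frame at y = +-23 to 28 mm: 46 mm between them.
- head_edge (a point): Middle of the upper edge of the read head's face, 62 mm up the slope from the middle of the head and 6 mm below the level of the seal frame. Moves only if the head is turned.
- seal_frame (a joint): How far the rubber seal frame is pressed in (m): 0 at rest, 0.005 at its stop. It takes 3.2 N to start it and 7.7 N to reach the stop; it moves straight along the window's z and does not tilt by itself, so the carrier has to be given the slope.
- dock: Grey dock for the carrier, fixed to the bench: 108 (x) x 60 (y) x 10 mm plate with black supports and 24 mm high locating lips round the carrier's ends and corners (2.5 mm clearance). Origin: centre of the underside. Turned by up to 0.5 rad.
- carrier: Slide carrier, loose, 80 g: black plate 84 (x) x 36 (y) x 6 mm with a glass slide on its underside and a blue upright grip on its back, 28 (x) x 14 mm (y, the way to grip it), 6 to 52 mm above the underside. Origin: centre of the underside; z from glass to grip. Starts level in the dock, underside 18 mm above the bench; take it straight up. Either end may point up the slope.
- stain_bottle: Bystander: plastic bottle with orange cap, 56 mm wide, 115 mm high, left of the work. Origin under its centre.
- tube_stand: Bystander: green tube rack, 67 x 126 x 54 mm, right of the work. Origin under its centre.
- lab_timer: Bystander: small white timer with red button, 62 x 66 x 20 mm, in front on the right. Origin under its centre.
Things that resemble listed ones, but are neither listed nor needed, are in the scene too. What is shaped like the carrier but yellow is not meant.

How it is judged:
On the way, in this order (a step that is already met when the one before it is completed fails the run):
1. the drawer is pushed home (within 3 mm) while the carrier still lies in its dock (value of joint drawer below 0.003 m and height (world z) of carrier below 0.03 m), for 0.2 s.
2. the carrier is lifted in the gripper (height (world z) of carrier above 0.06 m and contact force between carrier and the fingers above 2 N), for 0.2 s.
At the end, for the whole second after the job is handed in: Drawer within 3 mm of home; carrier gripped, at rest, glass side down, flush on the seal frame (0.04 rad), within 10 mm of the window centre along the slope and 7 mm across, long side up the slope within 0.12 rad, pressed with 3 to 25 N, seal frame in by 2.5 mm or more (value of joint drawer below 0.003 m and angle between the z axis of carrier and the z axis of window, either way round below 0.04 rad and angle between the x axis of carrier and the x axis of window, either way round below 0.12 rad and x of carrier in the frame of window between -0.01 and 0.01 m and y of carrier in the frame of window between -0.007 and 0.007 m and z of carrier in the frame of window below -0.0015 m and value of joint seal_frame above 0.0025 m and contact force between carrier and reader between 3 and 25 N and contact force between carrier and the fingers above 3 N and height (world z) of carrier above 0.1 m and angle between carrier's own z axis and vertical below 1.2 rad and linear speed of carrier below 0.02 m/s); the arm keeps its last pose, push and grip.
It fails at once if the read head is turned from its set angle (its edge moves over 6 mm) (distance of head_edge from where it was at the start of the episode above 0.006 m).
It fails at once if the carrier is pressed on the reader with more than 40 N (contact force between carrier and reader above 40 N).
It fails at once if a bystander is moved by more than 20 mm (distance of any of stain_bottle, tube_stand, lab_timer from where it was at the start of the episode above 0.02 m).
It also fails if it takes over 59 s, if anything falls off the work surface, if the arm or the gripper's body presses on something with over 40 N, if the wrist force passes 120 N, or if a joint passes its speed limit or range.

## Robot

A 6-joint arm with a two-finger parallel gripper is mounted at the origin on a cart in front of the work surface, level with it; the furniture and walls round the work are solid. World frame = base frame: x ahead of the robot, y to its left, z up, the work surface at z = 0. Lengths are in m, angles in rad, forces in N, time in s.
With the tool pointing down it reaches from about 0.25 to 0.8 m from the base axis. Payload 8.5 kg.
Tool frame: the origin (TCP) lies midway between the tips of the shut fingers; the grasp point (between the pads) lies 19 mm behind it; z points along the fingers, x is the direction in which the jaws open and shut, and the axes are right-handed (so a half turn about z gives the same grasp; the last joint's range is limited). The gripper opens to 85 mm and grips with 20 to 120 N. Pads are 22 mm wide; open, the fingers measure 114 mm over their backs; the gripper's body (76 mm by 85 mm) begins 54 mm behind the grasp point. The pads swing forward as they close: fully open they stand 13 mm farther back than shut.
Start: joints at [0, 0.238, -0.013, 1.319, 0, 1.571], TCP at [0.525, -0, 0.231] pointing down, gripper open.
Joint ranges: [-2.66, 2.66], [-1.03, 1.9], [-1.14, 1.46], [-1.82, 2.27], [-1.45, 1.34], [-3.14, 3.14]. Speed limits (rad/s): [2.22, 2.22, 2.79, 3.14, 3.14, 3.14].

## Interface

Orientations are given as [roll, pitch, yaw] about the fixed x, y, z axes, in that order (R = Rz(yaw) Ry(pitch) Rx(roll)).
In Python, from station import r, fingers, monitor, cams gives the robot as it stands. Calls block until the motion is done:
- r.goto(position, orientation): joint-space move of the TCP to a pose.
- r.move_l(position, rot=None, velocity=0.15, guard=None): straight line of the TCP; rot=None keeps the orientation; velocity is the mean speed in m/s. With guard (N) it stops when the force on the tool has changed by that much, and returns True; else False.
- r.set_joints(angles): joint-space move.
- fingers.let_go() and fingers.close_gripper(f_grip=None): open the fingers fully, or close them until they stop; f_grip is the grip in N (None keeps the last).
- r.wait(seconds).
- r.ik(position, orientation): joint angles nearest the present ones, or None.
- monitor.sense(): the state.
- cams.camera(name): name is "scene" or "side" or "wrist"; returns (picture, depth): 400x640x3 uint8, red, green, blue; 400x640 float32, m along the optical axis (not along the pixel's ray), 0 where there is no reading.
- cams.camera_params(name): a dict with "K" (3x3 intrinsics, pixels), "rvec" (rotation vector, rad) and "tvec" (3), from world to camera coordinates, as OpenCV has them. Camera axes: x right, y down, z forward; pixel columns grow to the right and rows downward; lengths in m; the calibration is good to about 2 mm. The wrist camera is an equidistant fisheye: a pixel r from the principal point sees the ray r / f radians off the axis. A picture is of the moment at which its call begins: read the wrist's pose just before it. camera_params takes no time and is no camera call; for the wrist camera it gives the pose at the moment of the call.
A pose or a line that the arm cannot do raises r.Unreachable and nothing moves.
- r.sign_off(): hands the job in, once; it reports no verdict.
Trained networks look in the newest picture that a camera, given by its name, has taken for a name from the list of things; names that differ only in an ending like _2 or _b are one class to them, and where a whole thing is asked for, a point or a joint stands for the part that bears it (a point fixed in the world has none). Each returns a list of dicts, best first, with "conf" (0 to 1); they miss things now and then, are a little off and sometimes report something else, mostly with a low value. They report only what shows in the picture. A call takes as long as a camera call. They do not tell look-alikes from the thing itself.
- cams.recognise(thing, camera): "box" ([left, top, width, height] in pixels, round what is visible of it).
- cams.regions_of(thing, camera): "pixels" (400x640 bool, what is visible of it) and "box" ([left, top, width, height] in pixels, round what is visible of it).
The state is a dict: "time_s": time; "q": joint angles; "qvel": joint speeds; "joint_efforts": joint torques, N m; "eef_pos": TCP position; "tcp_rot": TCP orientation; "wrist_force": force on the tool from outside, world axes, zero at the start; "ft_torque": the same for the moment, N m; "opening": opening from 0.0 (shut) to 1.0 (fully open).
Only numpy, scipy, OpenCV 4.12 (cv2) and the standard library are available. Lean on these libraries where they do the work, as an engineer would, in place of code of your own. Each camera call takes 0.05 s, during which the arm holds its last target. There are 200 camera calls.

## Working session

There is one attempt and no reset: what is moved stays moved. The work goes in short steps, each a Python script; the robot and the scene stay as the last script left them, time stands still between calls to the robot, and variables do not carry over. Pictures are saved under pics/ and viewed, about 8 in all and at most 12, crops included, and the job is handed in when it is done.

```bash
ls; mkdir -p pics
cat > h.py <<'E'
import numpy as np, cv2
from station import r, fingers, monitor, cams
from scipy.spatial.transform import Rotation as Rn
def cam(n):
    p=cams.camera_params(n); im,d=cams.camera(n); return im,d,p
def pts(d,p,mask=None):
    K=np.array(p["K"]);R=cv2.Rodrigues(np.array(p["rvec"],float))[0];t=np.array(p["tvec"],float).ravel()
    m=(d>0) if mask is None else (d>0)&mask
    v,u=np.nonzero(m);z=d[m]
    c=np.stack([(u-K[0,2])/K[0,0]*z,(v-K[1,2])/K[1,1]*z,z],1)
    return (c-t)@R,v,u
def save(n,im): cv2.imwrite("pics/"+n,im[:,:,::-1])
E
python3 - <<'E'
from h import *
for n in ("scene","side"):
    im,d,p=cam(n); save(n+"0.png",im); np.savez(n+"0.npz",im=im,d=d)
    R=cv2.Rodrigues(np.array(p["rvec"],float))[0];print(n,-R.T@np.array(p["tvec"]).ravel(),R[2],p["K"])
    for t in ("reader","drawer_front","window","dock","carrier","stain_bottle","tube_stand","lab_timer"):
        for o in cams.regions_of(t,n)[:3]:
            q,_,_=pts(d,p,o["pixels"]); print(t,round(o["conf"],2),o["box"],np.median(q,0).round(3) if len(q) else None)
E
```

```text
pics
scene [-0.05470851 -0.48600751  0.81413826] [ 0.57300972  0.4468859  -0.68698825] [[398.65371973   0.         321.184505  ]
 [  0.         398.65371973 201.42471659]
 [  0.           0.           1.        ]]
reader 0.77 [246.6, 145.0, 70.6, 72.9] [0.551 0.117 0.056]
reader 0.4 [212.1, 142.2, 20.3, 36.3] [0.514 0.353 0.064]
reader 0.2 [424.0, 281.6, 60.6, 42.3] [ 0.524 -0.417  0.043]
drawer_front 0.83 [248.3, 195.9, 24.6, 22.1] [0.474 0.149 0.034]
window 0.69 [264.8, 145.4, 49.1, 36.3] [0.564 0.125 0.13 ]
dock 0.64 [346.3, 238.2, 46.0, 24.1] [ 0.545 -0.176  0.01 ]
carrier 0.92 [322.3, 201.4, 32.4, 12.2] [ 0.612 -0.026  0.007]
carrier 0.87 [353.0, 225.5, 32.7, 22.8] [ 0.562 -0.164  0.024]
stain_bottle 0.91 [210.3, 143.2, 22.2, 36.5] [0.514 0.354 0.062]
tube_stand 0.61 [422.6, 276.0, 61.6, 51.7] [ 0.524 -0.413  0.043]
lab_timer 0.62 [372.7, 306.3, 32.9, 27.6] [ 0.404 -0.32   0.017]
lab_timer 0.45 [347.0, 229.6, 46.1, 35.2] [ 0.541 -0.175  0.01 ]
side [0.23670139 0.95667327 1.04579752] [ 0.22181051 -0.69100709 -0.68797478] [[434.77971825   0.         319.44708127]
 [  0.         434.77971825 189.88003476]
 [  0.           0.           1.        ]]
reader 0.93 [265.8, 193.4, 65.6, 69.3] [0.571 0.171 0.059]
drawer_front 0.6 [311.3, 232.7, 18.1, 24.9] [0.481 0.165 0.031]
window 0.72 [263.3, 190.7, 46.3, 39.5] [0.59  0.154 0.139]
dock 0.52 [310.8, 172.6, 29.6, 13.1] [ 0.568 -0.142  0.011]
carrier 0.57 [314.1, 163.4, 20.9, 14.7] [ 0.569 -0.155  0.027]
stain_bottle 0.63 [271.1, 273.5, 22.5, 37.8] [0.52  0.384 0.076]
tube_stand 0.83 [345.3, 123.5, 18.9, 25.2] [ 0.521 -0.394  0.045]
lab_timer 0.79 [370.3, 152.1, 19.9, 12.4] [ 0.412 -0.308  0.018]
```

Run:
```python
from h import *
a=np.load("scene0.npz")["im"][125:325,200:500]; b=np.load("side0.npz")["im"][110:320,240:400]
a=cv2.resize(a,(800,533),interpolation=cv2.INTER_CUBIC)
save("c1.png",a)
```

```text
(no output)
```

View pics/c1.png

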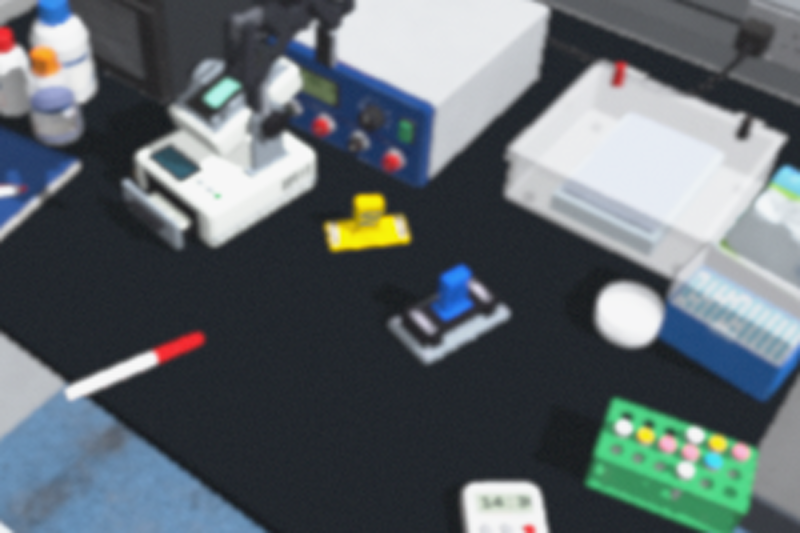

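The crop shows the reader with its drawer out at about (160,210), the yellow look-alike at (367,225), and the carrier with the blue grip in its dock at (455,290). In full-frame pixels the candidates are yellow at (338,208) and blue at (370,235). I choose the blue one, since it is in the dock. Next I'll look at both from close up with the wrist camera.

```bash
cat >> h.py <<'E'
def fpts(d,p,mask=None):
    K=np.array(p["K"]);R=cv2.Rodrigues(np.array(p["rvec"],float))[0];t=np.array(p["tvec"],float).ravel()
    m=(d>0) if mask is None else (d>0)&mask
    v,u=np.nonzero(m);z=d[m]
    x=(u-K[0,2])/K[0,0];y=(v-K[1,2])/K[1,1];th=np.hypot(x,y)
    k=np.where(th>1e-6,np.tan(th)/np.maximum(th,1e-6),1)
    ok=th<1.2
    c=np.stack([x*k*z,y*k*z,z],1)[ok]
    return (c-t)@R,v[ok],u[ok]
E
python3 - <<'E'
from h import *
s=monitor.sense();print(s["eef_pos"],s["tcp_rot"],s["opening"])
p=cams.camera_params("wrist");R=cv2.Rodrigues(np.array(p["rvec"],float))[0];print(-R.T@np.array(p["tvec"]).ravel(),R,p["K"])
o=[float(x) for x in s["tcp_rot"]]
for i,pos in enumerate([[0.55,-0.17,0.22],[0.45,0.13,0.30]]):
    r.goto(pos,o); r.wait(0.3)
    im,d,p=cam("wrist"); np.savez(f"w{i}.npz",im=im,d=d,rvec=p["rvec"],tvec=p["tvec"],K=p["K"]); save(f"w{i}.png",im)
    for t in (("dock","carrier"),("reader","drawer_front","window"))[i]:
        for k,ob in enumerate(cams.regions_of(t,"wrist")[:2]):
            q,_,_=fpts(d,p,ob["pixels"]); print(t,round(ob["conf"],2),ob["box"],np.median(q,0).round(3) if len(q) else None)
            np.save(f"m_{t}{k}.npy",ob["pixels"])
print(monitor.sense()["time_s"])
cv2.imwrite("pics/w01.png",np.vstack([cv2.resize(np.load(f"w{i}.npz")["im"],(480,300)) for i in (0,1)])[:,:,::-1])
E
```

```text
[5.24972312e-01 7.26924821e-06 2.31315065e-01] [ 3.14158177e+00  4.02416161e-06 -1.98601324e-05] 0.9989987117174102
[0.52511905 0.07354807 0.37451139] [[ 9.99999841e-01  2.11182688e-04 -5.23154777e-04]
 [ 3.54587318e-04 -9.56519961e-01  2.91666657e-01]
 [-4.38813038e-04 -2.91666796e-01 -9.56519884e-01]] [[309.70691629   0.         318.95039402]
 [  0.         309.70691629 196.34342904]
 [  0.           0.           1.        ]]
dock 0.63 [286.0, 123.6, 101.9, 73.5] [ 0.566 -0.149  0.011]
carrier 0.95 [343.2, 12.1, 71.7, 67.7] [ 0.616 -0.028  0.007]
carrier 0.68 [298.4, 138.7, 77.4, 51.2] [ 0.57  -0.157  0.025]
reader 0.89 [327.2, 94.7, 184.3, 130.6] [0.563 0.149 0.123]
drawer_front 0.6 [327.0, 107.6, 36.4, 67.6] [0.485 0.156 0.023]
drawer_front 0.53 [405.4, 138.6, 95.9, 58.0] [0.59  0.142 0.142]
window 0.87 [394.2, 123.7, 115.5, 87.7] [0.592 0.143 0.14 ]
3.8083
```

View pics/w01.png

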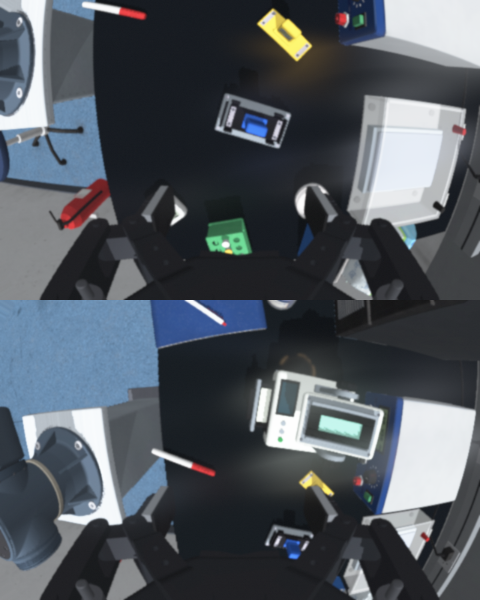

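The upper wrist view shows the carrier with its blue grip in the dock at (253,125). The lower one shows the reader: the drawer lip is at (258,405) with the drawer out, and the window is at (340,425). Next I'll fit the poses from the depth data.

```bash
cat > fit.py <<'E'
from h import *
def L(i):
    z=np.load(f"w{i}.npz"); return z["im"],z["d"],dict(K=z["K"],rvec=z["rvec"],tvec=z["tvec"])
def rect(q,nm):
    (c,s,a)=cv2.minAreaRect((q[:,:2]*1000).astype(np.float32)); print(nm,len(q),np.round(c,1),np.round(s,1),round(a,2))
def main():
    im,d,p=L(1)
    q,v,u=fpts(d,p)
    box=(q[:,0]>.42)&(q[:,0]<.70)&(q[:,1]>.02)&(q[:,1]<.28)
    q,v,u=q[box],v[box],u[box]; c=im[v,u].astype(int)
    print(np.histogram(q[:,2],bins=np.arange(0,.2,.01)))
    b=q[(abs(q[:,2]-.056)<.004)]; rect(b,"basetop")
    h=q[(q[:,2]>.10)]; rect(h,"head"); np.save("head.npy",h)
    w=np.load("m_window0.npy")[v,u]; hw=q[w&(q[:,2]>.09)]
    # RANSAC planes
    rng=np.random.default_rng(0); rem=hw
    for k in range(4):
        best=None
        for _ in range(600):
            a=rem[rng.choice(len(rem),3,False)]; n=np.cross(a[1]-a[0],a[2]-a[0]); l=np.linalg.norm(n)
            if l<1e-6: continue
            n/=l; inl=abs((rem-a[0])@n)<.0012
            if best is None or inl.sum()>best.sum(): best=inl
        P=rem[best]; m=P.mean(0); n=np.linalg.svd(P-m)[2][2]; n*=np.sign(n[2])
        print("plane",best.sum(),m.round(4),n.round(4),"tilt",np.arccos(n[2]).round(4),"yaw",np.arctan2(-n[1],-n[0]).round(3),"off",(m@n).round(4))
        rem=rem[~best]
        if len(rem)<50: break
    f=q[(q[:,2]>.005)&(q[:,2]<.048)&(q[:,0]<.51)]; rect(f,"drawer")
    l=f[abs(f[:,2]-.033)<.004]; rect(l,"lip")
    im,d,p=L(0); q,v,u=fpts(d,p); c=im[v,u].astype(int)
    box=(abs(q[:,0]-.56)<.09)&(abs(q[:,1]+.155)<.08)&(q[:,2]>.003); q,c=q[box],c[box]
    rect(q[q[:,2]<.03],"dockall")
    bl=(c[:,2]>c[:,0]+60)&(c[:,2]>90)
    g=q[bl]; rect(g,"grip"); t=g[g[:,2]>.06]; rect(t,"griptop"); print(t.mean(0), g[:,2].max())
if __name__=="__main__": main()
E
python3 fit.py
```

```text
(array([12680,   224,   773,   446,   613,  4717,   191,    51,   123,
         138,    57,   425,  1600,  2992,  2065,  1753,    33,     0,
           0]), array([0.  , 0.01, 0.02, 0.03, 0.04, 0.05, 0.06, 0.07, 0.08, 0.09, 0.1 ,
       0.11, 0.12, 0.13, 0.14, 0.15, 0.16, 0.17, 0.18, 0.19]))
basetop 4592 [577.2 142.9] [133.2 147.9] 81.63
head 37244 [548.5 123.9] [234.4 126.1] 18.64
plane 2410 [0.591  0.1432 0.137 ] [-0.2985  0.0431  0.9534] tilt 0.3064 yaw -0.143 off -0.0396
plane 2142 [0.5907 0.1409 0.1427] [-0.2948  0.0485  0.9543] tilt 0.3033 yaw -0.163 off -0.0311
plane 795 [0.5961 0.151  0.1386] [-0.272   0.155   0.9497] tilt 0.3184 yaw -0.518 off -0.0071
plane 631 [0.5908 0.1413 0.1467] [-0.2944  0.0496  0.9544] tilt 0.3032 yaw -0.167 off -0.0269
drawer 1829 [483.7 146. ] [112.2  41. ] 83.0
lip 288 [483.4 147.3] [106.9  40.1] 82.9
dockall 4063 [ 552.6 -149. ] [150.9 154.1] 7.21
grip 824 [ 586.5 -166.7] [31.8 66.7] 80.15
griptop 428 [ 589.7 -162.3] [17.2 63.4] 84.66
[ 0.57234329 -0.15996543  0.07123158] 0.30575566784072183
```

```bash
cat > fit2.py <<'E'
from fit import *
yaw=-0.146
Rz=lambda a:np.array([[np.cos(a),-np.sin(a)],[np.sin(a),np.cos(a)]])
def win(i=1,tilt=.303,yaw=yaw,c=(.5908,.1409,.1427)):
    im,d,p=L(i); q,v,u=fpts(d,p); n=np.array([-np.sin(tilt)*np.cos(yaw),-np.sin(tilt)*np.sin(yaw),np.cos(tilt)])
    y=np.array([-np.sin(yaw),np.cos(yaw),0]);x=np.cross(y,n); l=(q-np.array(c))@np.stack([x,y,n],1)
    k=(abs(l[:,0])<.09)&(abs(l[:,1])<.07)&(abs(l[:,2])<.02); l=l[k]*1000
    for nm,lo,hi in (("guide",2.5,7),("frame",-2,2),("face",-8.5,-4.5)):
        s=l[(l[:,2]>lo)&(l[:,2]<hi)]; s=s[(abs(s[:,1])<42)]
        print(nm,len(s),"z",np.median(s[:,2]).round(2),"x",np.percentile(s[:,0],[.5,2,98,99.5]).round(1),"y",np.percentile(s[:,1],[.5,2,98,99.5]).round(1),end=" ")
        (cc,ss,a)=cv2.minAreaRect(s[:,:2].astype(np.float32));print(np.round(cc,1),np.round(ss,1),round(a,2))
if __name__=="__main__":
    win()
    im,d,p=L(1); q,v,u=fpts(d,p); l=np.c_[(q[:,:2]-[.5772,.1429])@Rz(yaw),q[:,2]]*1000
    k=(l[:,0]<-76)&(l[:,0]>-150)&(abs(l[:,1])<60)&(l[:,2]>8)&(l[:,2]<60); s=l[k]
    print(np.histogram(s[:,0],bins=np.arange(-140,-74,4)))
    print("drawer y",np.percentile(s[:,1],[1,99]))
    im,d,p=L(0); q,v,u=fpts(d,p); c=im[v,u].astype(int)
    box=(abs(q[:,0]-.56)<.08)&(abs(q[:,1]+.155)<.07)&(q[:,2]<.09); q,c=q[box],c[box]
    g=q[(c[:,2]>c[:,0]+60)&(c[:,2]>90)]
    print("z",np.histogram(g[:,2],bins=np.arange(0,.09,.005)))
    t=g[(g[:,2]>.064)&(g[:,2]<.076)]; rect(t,"griptop"); print(np.median(t,0))
    dk=q[(q[:,2]>.007)&(q[:,2]<.028)]; rect(dk,"dock")
    pl=dk[abs(dk[:,2]-.010)<.003]; rect(pl,"plate")
E
python3 fit2.py
```

```text
guide 768 z 3.96 x [-45.4 -43.6  47.4  49. ] y [-27.8 -27.4  28.1  28.4] [2.  0.2] [95.7 56.6] 0.38
frame 2537 z 0.15 x [-46.8 -45.8  49.   50.3] y [-23.3 -22.6  21.9  27.9] [1.9 0.1] [98.2 57.1] 0.22
face 2828 z -5.66 x [-58.2 -57.3  60.8  62. ] y [-37.1 -36.3  37.2  37.8] [1.9 0.6] [121.2  76. ] 0.21
(array([  0,   0,   0,   0,   0,   0,  46, 126, 133, 265, 167, 113, 165,
       170, 164, 169]), array([-140, -136, -132, -128, -124, -120, -116, -112, -108, -104, -100,
        -96,  -92,  -88,  -84,  -80,  -76]))
drawer y [-42.3056859   42.41746667]
z (array([  0,   0,   0,   0,  48, 222,  17,  12,  23,  24,  26,  24,  29,
       152, 244,   0,   0]), array([0.   , 0.005, 0.01 , 0.015, 0.02 , 0.025, 0.03 , 0.035, 0.04 ,
       0.045, 0.05 , 0.055, 0.06 , 0.065, 0.07 , 0.075, 0.08 , 0.085]))
griptop 402 [ 572.2 -161.2] [14.7 28.1] 74.81
[ 0.57168714 -0.16014124  0.07026188]
dock 3991 [ 571.1 -161.2] [ 60.8 108.9] 73.31
plate 1643 [ 571.1 -161.2] [ 60.8 108.9] 73.31
```

Fits agree with the model: guides 4.0 mm above the frame, face 5.7 mm below it, and dock 60.8 x 108.9 mm. Next I'll push the drawer home.

```bash
cat >> h.py <<'E'
YAW=-0.142; TILT=0.303; O=np.array([.5772,.1429]); W=np.array([.5926,.1408,.1433])
ux=np.array([np.cos(YAW),np.sin(YAW)])
def eul(M): return [float(a) for a in Rn.from_matrix(M).as_euler("xyz")]
def P(a): return [float(x) for x in a]
E
python3 - <<'E'
from h import *
R=Rn.from_euler("z",YAW)*Rn.from_euler("y",-.3)*Rn.from_euler("x",np.pi); o=eul(R.as_matrix())
at=lambda x,z:P([*(O+ux*x),z])
fingers.close_gripper(f_grip=40)
print(r.ik(at(-.165,.12),o),r.ik(at(-.165,.024),o),r.ik(at(-.09,.024),o))
r.goto(at(-.165,.12),o); r.move_l(at(-.165,.024))
print(monitor.sense()["wrist_force"])
g=r.move_l(at(-.085,.024),velocity=.03,guard=8)
s=monitor.sense(); print(g,s["eef_pos"],((s["eef_pos"][:2]-O)@ux),s["wrist_force"],s["time_s"])
r.wait(.3)
r.move_l(at(-.165,.024)); r.move_l(at(-.165,.2))
rot=monitor.sense()["tcp_rot"]
r.goto(P([.45,.13,.30]),[np.pi,0,0]); r.wait(.2)
im,d,p=cam("wrist"); np.savez("w2.npz",im=im,d=d,rvec=p["rvec"],tvec=p["tvec"],K=p["K"])
q,v,u=fpts(d,p); a=YAW; l=np.c_[(q[:,:2]-O)@np.array([[np.cos(a),-np.sin(a)],[np.sin(a),np.cos(a)]]),q[:,2]]*1000
k=(l[:,0]<-70)&(l[:,0]>-150)&(abs(l[:,1])<60)&(l[:,2]>20)&(l[:,2]<60); s=l[k]
print(np.histogram(s[:,0],bins=np.arange(-130,-70,3)),s[(s[:,2]<40)][:,0].min())
save("w2c.png",cv2.resize(im[70:260,280:540],(780,570)))
E
python3 -c "
import fit2; fit2.win(2,c=(.5926,.1408,.1433),yaw=-.142)"
```

```text
[ 0.50479161  0.01095886 -0.63827476  0.6795444  -0.17904416  2.19575809] [ 0.50479161  0.15369263 -0.80099975  0.37408564 -0.17904416  2.19575809] [ 0.40010119  0.24092054 -0.67768227  0.39316122 -0.15306684  2.09292294]
[-0.15732176 -0.14304419  0.20704657]
True [0.47797713 0.1567514  0.02329186] -0.10018448307874772 [-0.73124031  0.86652324  0.24038679] 8.0833
(array([  0,   0,   0,   0,   0,   0,   0,   0,   0,   0,   0,   0,   8,
        90,  97,  95, 236, 163, 280]), array([-130, -127, -124, -121, -118, -115, -112, -109, -106, -103, -100,
        -97,  -94,  -91,  -88,  -85,  -82,  -79,  -76,  -73])) -91.55331104374476
guide 779 z 3.94 x [-47.1 -45.5  45.6  47.3] y [-28.  -27.7  28.   28.3] [0. 0.] [95.9 56.8] 0.08
frame 2542 z 0.09 x [-48.9 -48.   47.1  48.2] y [-23.3 -22.7  21.7  27.6] [2.  0.5] [103.1  57.7] 1.5
face 2865 z -5.74 x [-60.3 -59.5  59.   59.9] y [-37.3 -36.5  37.1  37.7] [-0.2  0.4] [121.8  76.3] 0.19
```

View pics/w2c.png

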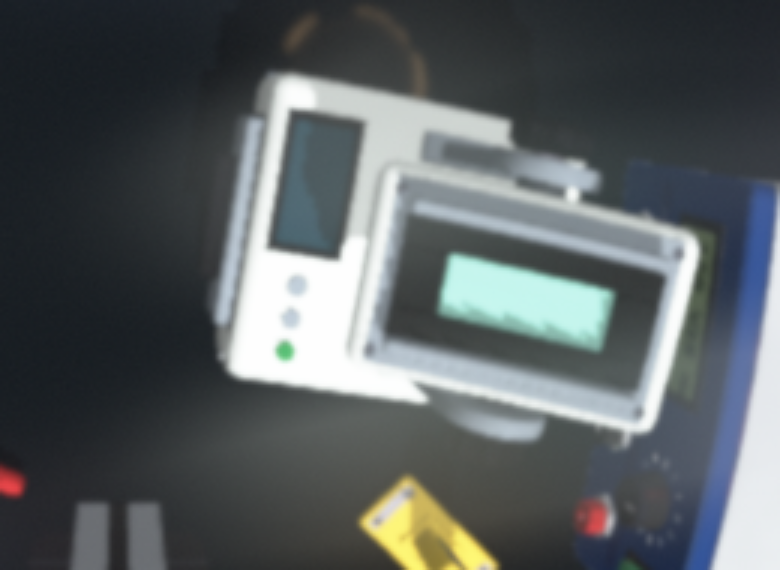

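The drawer is home: in the picture the lip, at about (240,220), sits close against the base, and depth puts its edge at -91.5 mm (92 expected). The window fit repeats within 0.5 mm. Next comes the pick.

```bash
cat >> h.py <<'E'
C=np.array([.5716,-.1611]); CY=-0.291
def Rt(yaw,tilt,s):   # tool z=-n, tool x = s*y axis of carrier
    n=np.array([-np.sin(tilt)*np.cos(yaw),-np.sin(tilt)*np.sin(yaw),np.cos(tilt)]);y=np.array([-np.sin(yaw),np.cos(yaw),0])
    x=s*y; z=-n; return np.stack([x,np.cross(z,x),z],1),n
E
python3 - <<'E'
from h import *
for s in (1,-1):
    A,_=Rt(CY,0,s);B,n=Rt(YAW,TILT,s)
    for nm,a in (("pre",r.ik(P([*C,.14]),eul(A))),("pick",r.ik(P([*C,.035]),eul(A))),("hover",r.ik(P(W+.08*n),eul(B))),("press",r.ik(P(W+.013*n),eul(B)))):
        print(s,nm,None if a is None else np.round(a,2))
E
```

```text
1 pre [-0.27  0.4  -0.02  1.15  0.    0.02]
1 pick [-0.27  0.48 -0.18  0.91  0.    0.02]
1 hover [ 0.32  0.15 -0.21  0.94 -0.13  0.44]
1 press [ 0.3   0.22 -0.29  0.79 -0.13  0.42]
-1 pre [-0.27  0.4  -0.02  1.15  0.   -3.13]
-1 pick [-0.27  0.48 -0.18  0.91  0.   -3.13]
-1 hover [ 0.32  0.15 -0.21  0.94 -0.13 -2.7 ]
-1 press [ 0.3   0.22 -0.29  0.79 -0.13 -2.72]
```

Run:
```python
from h import *
A,_=Rt(CY,0,1)
fingers.let_go()
r.goto(P([*C,.16]),eul(A)); r.wait(.2)
im,d,p=cam("wrist"); q,v,u=fpts(d,p); c=im[v,u].astype(int)
save("pre.png",cv2.resize(im[100:360,180:460],(700,650))[:600])
k=(abs(q[:,0]-.56)<.08)&(abs(q[:,1]+.155)<.07)&(q[:,2]>.064)&(q[:,2]<.078)&(c[:,2]>c[:,0]+60)&(c[:,2]>90)
(cc,ss,a)=cv2.minAreaRect((q[k,:2]*1000).astype(np.float32)); print(k.sum(),cc,ss,a)
```

```text
578 (571.4268188476562, -160.77796936035156) (13.553227424621582, 27.05763816833496) 72.99002075195312
```

View pics/pre.png

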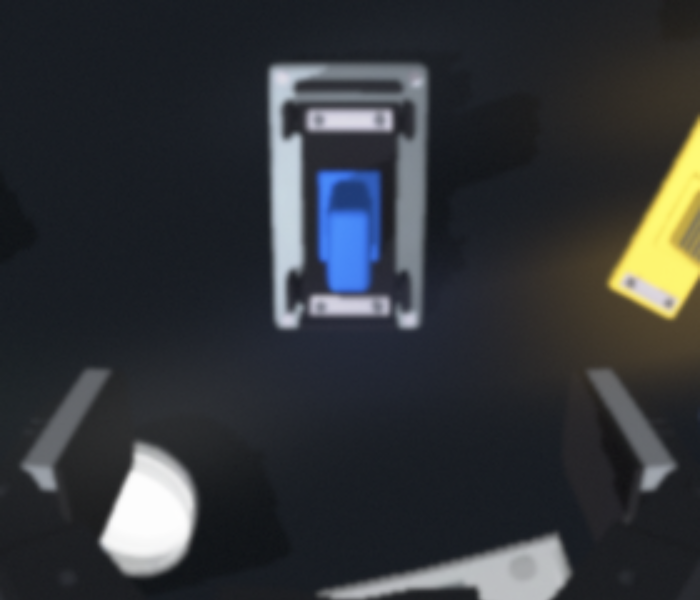

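The crop shows the blue grip at (348,235) in the grey dock, aligned with the jaws; the yellow look-alike is away to the right. The fit repeats within 0.5 mm, so I'll grasp and lift.

Run:
```python
from h import *
print(r.move_l(P([*C,.036]),velocity=.1,guard=10))
fingers.close_gripper(f_grip=80); r.wait(.3)
s=monitor.sense();print(s["eef_pos"],s["opening"],s["wrist_force"])
r.move_l(P([*C,.22]),velocity=.08); r.wait(.3)
s=monitor.sense();print(s["eef_pos"],s["opening"],s["wrist_force"],s["time_s"])
B,n=Rt(YAW,TILT,1)
r.goto(P(W+.09*n),eul(B)); r.wait(.4)
s=monitor.sense();print(s["eef_pos"],s["wrist_force"],s["time_s"])
im,d,p=cam("wrist"); np.savez("w3.npz",im=im,d=d,rvec=p["rvec"],tvec=p["tvec"],K=p["K"])
a=cv2.resize(im[100:400,180:460],(560,600))
save("hov.png",a)
im,d,p=cam("side");np.savez("s3.npz",im=im,d=d); 
# carrier plate in camera: dark points near tool in tool frame
z=np.load("w3.npz"); q,v,u=fpts(z["d"],dict(K=z["K"],rvec=z["rvec"],tvec=z["tvec"]))
l=(q-np.array(s["eef_pos"]))@B*1000
k=(abs(l[:,0])<30)&(abs(l[:,1])<60)&(l[:,2]>4)&(l[:,2]<22); l=l[k]
print(len(l),np.histogram(l[:,2],bins=np.arange(4,23,1.))[0],np.percentile(l,[1,50,99],axis=0).round(1))
```

```text
False
[ 0.57172847 -0.16116814  0.03617955] 0.15214485311930934 [-0.34931709 -0.30516562  5.1522991 ]
[ 0.57156171 -0.16109084  0.21994653] 0.1472320610436938 [-0.46441506 -0.55320389 -1.28321876] 18.8833
[0.56620469 0.14404866 0.22903124] [ 0.34022912  1.30045612 -0.98952226] 20.4583
4462 [  14   14   19   35  249  375  823 1808  956  102   32   34    1    0
    0    0    0    0] [[-18.3 -41.1   6.9]
 [ -0.6 -24.5  11.4]
 [ 16.9  -0.4  14.9]]
```

View pics/hov.png

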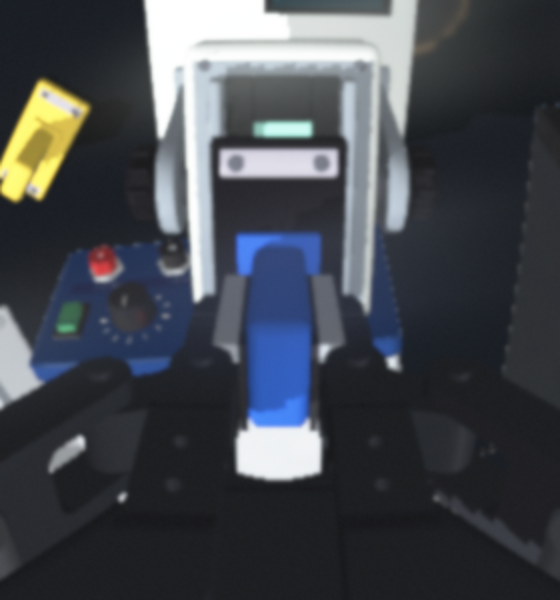

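The carrier is held square in the jaws. In the picture its end is at (280,160), with the guides on both sides. I'll check its tilt in the grip, then lower it in steps and read the force.

Run:
```python
from h import *
B,n=Rt(YAW,TILT,1); s=monitor.sense()
z=np.load("w3.npz"); q,v,u=fpts(z["d"],dict(K=z["K"],rvec=z["rvec"],tvec=z["tvec"]))
l=(q-np.array(s["eef_pos"]))@B*1000
k=(abs(l[:,0])<16)&(l[:,1]>-30)&(l[:,1]<-17)&(l[:,2]>9)&(l[:,2]<15); m=l[k]
print(len(m),np.linalg.lstsq(np.c_[m[:,:2],np.ones(len(m))],m[:,2],rcond=None)[0], "rot err",Rn.from_matrix(B.T@Rn.from_euler("xyz",s["tcp_rot"]).as_matrix()).magnitude())
r.move_l(P(W+.030*n),velocity=.06); r.wait(.3)
f0=np.array(monitor.sense()["wrist_force"])
g=r.move_l(P(W+.008*n),velocity=.008,guard=4); r.wait(.3)
s=monitor.sense(); print(g,"h",(np.array(s["eef_pos"])-W)@n*1000,"df",(np.array(s["wrist_force"])-f0)@n,np.array(s["wrist_force"])-f0,s["time_s"])
```

```text
1415 [6.65676244e-04 2.61030517e-03 1.18507859e+01] rot err 0.0005233032617587064
True h 15.990983630278576 df 4.307090609516744 [0.0419715  1.06792287 4.47840234] 23.9667
```

Contact came at the expected height, so I'll press further in small steps.

Run:
```python
from h import *
B,n=Rt(YAW,TILT,1); s=monitor.sense(); f0=np.array(s["wrist_force"])-np.array([0.042,1.068,4.478])
for h in (.0150,.0140,.0132,.0125):
    r.move_l(P(W+h*n),velocity=.008); r.wait(.3)
    s=monitor.sense(); e=np.array(s["eef_pos"])-W; f=np.array(s["wrist_force"])-f0
    print(h,"h",(e@n*1000).round(2),"lat",(e@B*1000).round(2),"df",(f@n).round(2),f.round(2),s["opening"],s["time_s"])
    if f@n>9: break
im,d,p=cam("wrist"); np.savez("w4.npz",im=im,d=d,rvec=p["rvec"],tvec=p["tvec"],K=p["K"]); save("pr.png",cv2.resize(im[100:400,180:460],(560,600)))
q,v,u=fpts(d,p); l=(q-W)@B*1000; l[:,2]*=-1
k=(abs(l[:,0])<16)&(l[:,1]>-41)&(l[:,1]<-17)&(l[:,2]>-3)&(l[:,2]<10); m=l[k]
print(len(m),np.linalg.lstsq(np.c_[m[:,:2],np.ones(len(m))],m[:,2],rcond=None)[0])
k=(abs(l[:,0])<42)&(abs(l[:,1])<70)&(l[:,2]>-9)&(l[:,2]<-4); print("face",np.percentile(l[k],[1,50,99],axis=0).round(1))
```

```text
0.015 h 14.88 lat [ -0.08  -0.35 -14.88] df 5.65 [-2.59  0.84  5.08] 0.15215762783779546 24.5667
0.014 h 13.93 lat [ -0.07  -0.29 -13.93] df 5.8 [-5.13  0.95  4.45] 0.15508806793089394 25.1417
0.0132 h 13.2 lat [ -0.06  -0.24 -13.2 ] df 6.98 [-5.68  0.79  5.52] 0.1497937177899418 25.6917
0.0125 h 12.75 lat [ -0.07  -0.19 -12.75] df 9.39 [-7.39  0.79  7.52] 0.15130198936223785 26.2417
2704 [-0.00485924 -0.03838773  0.3030739 ]
face [[-36.9 -60.3  -8.7]
 [  1.9 -42.1  -5.6]
 [ 37.3  56.4  -4.1]]
```

View pics/pr.png

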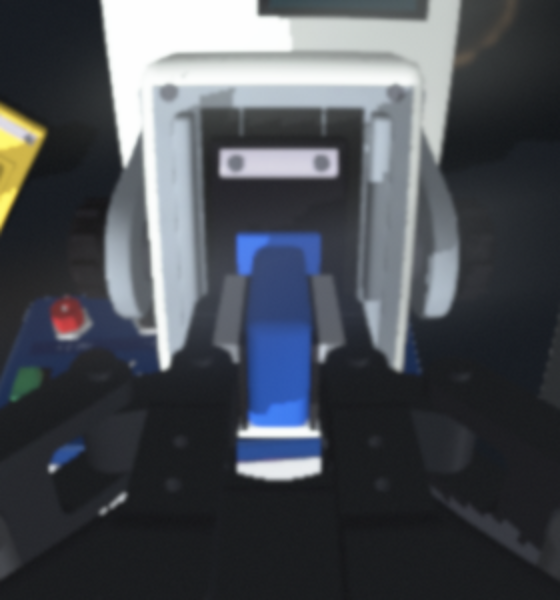

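The carrier sits between the guides, with its end at (280,160) and dark gaps to left and right. The slope fit used a different range this time, so I'll compare both pictures over the same range.

Run:
```python
from h import *
B,n=Rt(YAW,TILT,1); s=monitor.sense()
h=W+.09*n; 
for f,T in (("w3",np.array([.56620469,.14404866,.22903124])),("w4",np.array(s["eef_pos"]))):
    z=np.load(f+".npz"); q,v,u=fpts(z["d"],dict(K=z["K"],rvec=z["rvec"],tvec=z["tvec"]))
    l=(q-T)@B*1000
    for lo,hi in ((-30,-17),(-40,-17),(-41,-32)):
        m=l[(abs(l[:,0])<15)&(l[:,1]>lo)&(l[:,1]<hi)&(l[:,2]>8)&(l[:,2]<16)]
        for _ in range(3):
            c=np.linalg.lstsq(np.c_[m[:,:2],np.ones(len(m))],m[:,2],rcond=None)[0]; e=m[:,2]-np.c_[m[:,:2],np.ones(len(m))]@c; m=m[abs(e)<2*e.std()+.1]
        print(f,lo,hi,len(m),c.round(4),e.std().round(2))
    e=l[(abs(l[:,0])<17)&(l[:,1]>-50)&(l[:,1]<-30)&(l[:,2]>8)&(l[:,2]<14)]; print(" end y",e[:,1].min(),np.percentile(e[:,1],2))
z=np.load("w4.npz"); q,v,u=fpts(z["d"],dict(K=z["K"],rvec=z["rvec"],tvec=z["tvec"])); l=(q-W)@B*1000; l[:,2]*=-1
for nm,lo,hi,ym in (("face",-8,-4,0),("guide",2.5,5.5,22)):
    m=l[(l[:,2]>lo)&(l[:,2]<hi)&(abs(l[:,0])<38)&(abs(l[:,0])>ym)&(abs(l[:,1])<63)]
    if nm=="face": m=m[(abs(m[:,0])>29)|(abs(m[:,1])>50)]
    else: m=m[abs(m[:,0])<29]
    print(nm,len(m),np.linalg.lstsq(np.c_[m[:,:2],np.ones(len(m))],m[:,2],rcond=None)[0].round(4),np.percentile(m[:,:2],[1,99],axis=0).round(1))
m=l[(abs(l[:,0])<21)&(l[:,1]<-43)&(l[:,1]>-48.5)&(l[:,2]>-8)&(l[:,2]<3)]; print("frame bar z",np.percentile(m[:,2],[10,50,90]).round(2),len(m))
print(s["wrist_force"])
```

```text
w3 -30 -17 1250 [-1.10000e-03  3.90000e-03  1.17611e+01] 0.52
w3 -40 -17 2257 [2.1000e-03 4.9500e-02 1.2746e+01] 0.62
w3 -41 -32 970 [ 0.0082 -0.1727  4.5878] 0.7
 end y -41.423712386387606 -41.08174460256088
w4 -30 -17 1260 [-2.40000e-03  1.20000e-03  1.16368e+01] 0.55
w4 -40 -17 2245 [9.0000e-04 4.6400e-02 1.2631e+01] 0.65
w4 -41 -32 941 [ 0.0069 -0.1645  4.8102] 0.67
 end y -41.46849872011538 -41.19986761813771
face 5753 [-1.4000e-03  1.7000e-03 -5.9464e+00] [[-36.7 -60.2]
 [ 37.1  57.6]]
guide 1838 [-9.0000e-04  5.0000e-04  3.8752e+00] [[-27.7 -47.6]
 [ 28.   13.9]]
frame bar z [-5.8  -4.97 -4.22] 819
[-7.30863858  0.75091209  7.55239712]
```

All checks pass: the carrier has not slipped, its tilt error is about 0.003 rad, the frame bar is about 5 mm in, and the head has not moved. I'll hand it in.

Run:
```python
from h import *
r.wait(.3); s=monitor.sense(); print(s["wrist_force"],np.abs(s["qvel"]).max(),s["time_s"]); r.sign_off()
```

```text
[-6.90242665  0.34809142  6.79624669] 0.0017232291151766594 26.5917
the job is handed in; nothing more can be done
```

I pushed the drawer home, then lifted the carrier out of its dock by the blue grip. I laid it on the sloped window and pressed it down. The job was handed in at 26.6 s with the carrier still gripped and held; no verdict is reported.

**Last checks:**
- **Drawer:** the lip edge measured 91.5 mm in front of the reader's origin, against 92 mm for fully home. I measured this right after the push and not again.
- **Placing:** the tool is within about 0.4 mm of the measured window centre, and the carrier sits about 1 mm or less off in the grip. Its tilt matches the slope to about 0.003 rad.
- **Seal frame:** it measured about 5 mm in, which is its stop.
- **Push:** the force along the window's normal was about 9 N, with about 5 N down the slope from friction. Both had eased slightly by hand-in.
- **Head:** it still fits its starting angle to about 0.002 rad.

**Disagreement:** one slope fit over the carrier's end gave 0.038 rad. The same fit gave the same kind of offset while the carrier was still hovering, so I put it down to the raised white label there.

I did not re-measure the bystanders; the arm was not sent near them.

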